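Uncap the inspection lens and open its iris to the stop

ROBOT

A 6-joint arm with a two-finger parallel gripper is mounted at the origin on the work surface. World frame = base frame: x ahead of the robot, y to its left, z up, the work surface at z = 0. Lengths are in mm, angles in rad, forces in N, time in s.
With the tool pointing down it reaches from about 275 to 1000 mm from the base axis. Payload 8.4 kg.
Tool frame: the origin (TCP) lies between the finger pads; the fingertips stand r.tips_ahead ahead of it and the grasp point (between the pads) lies 6 mm ahead of it (r.tips_ahead is the distance from the TCP to the fingertips, in mm); z points along the fingers, y is the line along which they close (so a half turn about z gives the same grasp; the last joint's range is limited). The gripper opens to 85 mm and grips with 20 to 120 N. Pads are 22 mm wide; open, the fingers measure 114 mm over their backs; the gripper's body (76 mm by 85 mm) begins 54 mm behind the grasp point. The pads swing forward as they close: fully open they stand 13 mm farther back than shut.
Start: joints at [1.335, 0.353, 1.633, -0, 1.155, -0.002], TCP at [144.796, 607.998, 229.381] pointing down, gripper open.
Joint ranges: [-2.63, 2.63], [-0.92, 2.1], [0.06, 2.66], [-1.3, 4.44], [0, 2.69], [-3.02, 3.02]. Speed limits (rad/s): [2.22, 2.22, 2.79, 3.14, 3.14, 3.14].

INTERFACE

Orientations are given as [roll, pitch, yaw] about the fixed x, y, z axes, in that order (R = Rz(yaw) Ry(pitch) Rx(roll)).
In Python, from rig import r gives the robot as it stands.
- The arm moves only by the tool carry_out, never from a script. Its arguments are lists of equal length, an entry for each row: "delta_pos": the shift along the tool's x, y, z in m, a list of three; "rot": the turn, a rotation vector about the tool's x, y, z in degrees, a list of three. A call has 1 to 8 rows; each row is the pose to reach, as a shift and turn from the pose commanded when the call began, along the tool's axes at that moment; what a row does not reach only later rows make up. A row lasts 1/8 s, in which the tool goes at most 62.5 mm and 10.7 degrees, less where a joint would pass 70% of its speed; a pose out of reach is approached as far as the arm can. A call with a gripper value outside its range is refused whole. "claw" is the finger opening in m, from 0 to 0.0854, set as the call begins (left out, the last holds). The fingers move at their own pace and stop on an object; "grip_force" is the grip in N (left out, the last holds). Time passes only in rows, so rows that repeat a pose let the fingers close. It gives the time, the measured TCP pose, the force, the opening and the grip force at its end, in the units of the state.
- r.sense(): the state, without advancing time (a new reading comes with each control period).
- r.grab_frame(name): name is "scene" or "top" or "wrist"; returns the picture (420x560x3 uint8, blue, green, red); there is no depth.
- r.camera_info(name): a dict with "fx", "fy", "cx", "cy" (pixels), "distortion" ([k1, k2, p1, p2, k3] as OpenCV has them; the pictures are not rectified), "pose" (4x4, takes a point from camera to world coordinates); the wrist camera has in their place "hand_eye" (4x4, takes a point from camera to tool coordinates, whose origin is the TCP and whose axes are the flange's). Camera axes: x right, y down, z forward; pixel columns grow to the right and rows downward; lengths in mm; the calibration is good to about 2 mm. A picture is of the moment at which its call begins: read the wrist's pose just before it. camera_info takes no time and is no camera call.
- r.sign_off(): hands the job in; it is judged then, once.
Trained networks look in the newest picture that a camera, given by its name, has taken for a name from the list of things; names that differ only in an ending like _2 or _b are one class to them, and where a whole thing is asked for, a point or a joint stands for the part that bears it (a point fixed in the world has none). Each returns a list of dicts, best first, with "p" (0 to 1); they miss things now and then, are a little off and sometimes report something else, mostly with a low value. They report only what shows in the picture. A call takes as long as a camera call. They do not tell look-alikes from the thing itself.
- r.recognise(thing, camera): "box" ([left, top, right, bottom] in pixels, round what is visible of it).
- r.cut_out(thing, camera): "mask" (420x560 bool, what is visible of it) and "box" ([left, top, right, bottom] in pixels, round what is visible of it).
The state is a dict: "clock": time; "qpos": joint angles; "qvel": joint speeds; "joint_efforts": joint torques, N m; "eef_pos": TCP position; "tcp_rot": TCP orientation; "contact_force": force on the tool from outside, world axes, zero at the start; "wrist_torque": the same for the moment, N m; "opening": opening from 0.0 (shut) to 1.0 (fully open); "grasp_force": force on a finger pad.
Only numpy, scipy, OpenCV 4.12 (cv2) and the standard library are available. Lean on these libraries where they do the work, as an engineer would, in place of code of your own. Each camera call takes 0.05 s, during which the arm holds its last target. There are 200 camera calls.

TASK

Get the inspection lens ready: lift the dust cap off its nose and set it down gently, right way up, in the middle of the grey tray. Then take the slim knurled iris ring and turn it clockwise (seen from above) until its little lug bears positively against the stop block - press until you feel it come up solid, but do not force it - and let go, leaving it there. Do not touch the fixed rings above and below the iris ring or the stop block, and leave everything else on the bench where it is.

Things in the scene. Friction and masses are not known exactly. Their poses are not given: they have to be found in the camera images.
- lens: Lens and holder, fixed to the bench, lens axis upright, nose up; stands anywhere and at any yaw. Origin: centre of the underside of its dark square base plate (90 x 90 x 12 mm), on the lens axis; z up. Heights above the origin: wide black rear ring 40 to 52 mm, iris ring 56 to 69 mm, front ring 69.5 to 94.5 mm.
- rear_ring: Fixed wide black ring below the iris ring, 76 mm diameter, 12 mm high; origin at the centre of its underside. A 50 mm diameter neck, 4 mm high, separates it from the iris ring. Do not touch.
- front_ring: Fixed black nose tube above the iris ring, 44 mm diameter, 25 mm high, glass at the top; origin at the centre of its underside. Do not touch.
- iris_ring: Slim aluminium ring, black knurl, 66 mm diameter, 13 mm high; its rim can be gripped across from above, jaws straddling the nose. Origin on the lens axis at half height; x points to its lug, z up. Turns with light friction (0.05 N m), stays where left; starts 0.5 to 1.15 rad short of the stop. Lug 6.5 x 5 x 7 mm on its top face, 24.5 to 31 mm from the axis, inside the rim.
- lug_face (a point): Middle of the lug's leading face, 28 mm from the axis and 10.5 mm above the iris ring's mid-height.
- stop: Fixed steel stop block 9.5 x 6 x 7 mm on the side of the front ring, reaching to 30.5 mm from the axis, just above the iris ring. Origin on the lens axis; x along its contact face. Turned clockwise, the lug meets it face to face, rigidly. Too much twist there harms the iris: stay below 15 N at the lug (0.42 N m).
- stop_face (a point): Middle of the stop's contact face, 28 mm from the axis; the lug face's middle coincides with it when the ring is home.
- cap_center (a point): Black rubber dust cap, loose, 30 mm high: a disc with skirt, 54 mm diameter, 12 mm high, over the nose with 2 mm clearance all round (skirt 8 mm deep), and on top a round finger grip 22 mm diameter, 18 mm high. Point: on its axis at half height, 15 mm above the skirt's lower edge, 3 mm above the foot of the grip; z along its axis, up. Starts on the nose.
- cap: The same dust cap; origin on its axis at the skirt's lower edge.
- tray: Empty square grey plastic tray, fixed, 150 x 150 mm, 18 mm high, walls and floor 4 mm. Origin at the centre of its underside.
- board: Green circuit board 120 x 110 x 4 mm with chips, loose bystander; origin underneath at the centre.
- tube_a: Black spacer tube, 48 mm diameter, 16 mm high, loose bystander; origin underneath.
- tube_b: Metal spacer tube, 40 mm diameter, 10 mm high, loose bystander; origin underneath.
- spool: Solder spool, 52 mm diameter, 40 mm high, loose bystander; origin underneath.
- driver: Screwdriver 160 mm long, loose bystander.
- meter: Yellow multimeter 140 x 75 x 34 mm, loose bystander; origin underneath.
Not all that is in view belongs to the job. What is shaped like the cap but white is not meant.

How it is judged (in metres and radians):
On the way, in this order (a step that is already met when the one before it is completed fails the run):
1. the cap stands right way up in the tray, let go (horizontal distance between cap_center and tray below 0.05 m and z of cap_center in the frame of tray below 0.024 m and angle between cap_center's own z axis and vertical below 0.1 rad and linear speed of cap below 0.02 m/s and contact force between the fingers and cap below 0.1 N), for 0.2 s.
2. the iris ring's lug is pressed against the stop (over 2 N) (contact force between iris_ring and stop above 2 N), for 0.15 s.
At the end, for the whole second after the job is handed in: The cap rests right way up in the tray within 50 mm of its centre, and the iris ring is at rest with its lug within 2.5 mm of the stop, having been pressed against it with more than 2 N (horizontal distance between cap_center and tray below 0.05 m and z of cap_center in the frame of tray below 0.024 m and angle between cap_center's own z axis and vertical below 0.1 rad and linear speed of cap below 0.02 m/s and distance between lug_face and stop_face below 0.0025 m and angular speed of iris_ring below 0.05 rad/s); the robot touches nothing.
It fails at once if a fixed ring or the stop block is touched by the robot (over 1 N) (contact force between any of the fingers, the arm and front_ring above 1 N or contact force between any of the fingers, the arm and rear_ring above 1 N or contact force between any of the fingers, the arm and stop above 1 N).
It fails at once if the ring is forced: more than 15 N between lug and stop (contact force between iris_ring and stop above 15 N).
It fails at once if the cap is dropped or thrown (moves unheld faster than 0.7 m/s, a fall of some 25 mm) (linear speed of cap above 0.7 m/s and contact force between the fingers and cap below 0.05 N).
It fails at once if a bystander (board, spacer tubes, spool, screwdriver, multimeter) is moved more than 20 mm (distance of any of board, tube_a, tube_b, spool, driver, meter from where it was at the start of the episode above 0.02 m).
It also fails if it takes over 70 s, if anything falls off the work surface, if the arm or the gripper's body presses on something with over 40 N, if the wrist force passes 120 N, or if a joint passes its speed limit or range.

## Working session

There is one attempt and no reset: what is moved stays moved. The work goes in short steps, Python scripts to look and compute and a tool call to move; the robot and the scene stay as the last step left them, time stands still between calls to the robot, and variables do not carry over. Pictures are saved under pics/ and viewed, at most 10 in all, crops included, and the job is handed in when it is done.

Besides the shell and the picture viewer there is one more tool, called after "Call:" as name(argument=value, ...) on one line, values as JSON. carry_out: Moves the arm, as the interface text tells. Its arguments: {"type":"object","properties":{"delta_pos":{"type":"array","items":{"type":"array","items":{"type":"number"}}},"rot":{"type":"array","items":{"type":"array","items":{"type":"number"}}},"claw":{"type":"number"},"grip_force":{"type":"number"}},"required":["delta_pos","rot"]}

```bash
mkdir -p pics; ls
python3 - <<'E'
from rig import r
import cv2,numpy as np
a=r.grab_frame("scene");b=r.grab_frame("top")
cv2.imwrite("pics/a1.png",a);cv2.imwrite("pics/b1.png",b)
for c in("scene","top"):
  print(c,r.camera_info(c)["pose"].__repr__(),r.camera_info(c)["fx"])
  for t in("cap","lens","tray","iris_ring","stop","front_ring"):
    for d in r.recognise(t,c)[:3]: print(c,t,round(d["p"],2),np.round(d["box"]))
s=r.sense();print(s, r.tips_ahead)
E
```

```text
pics
scene array([[ 6.32640837e-01,  6.08536364e-01, -4.79008418e-01,
         1.00173946e+03],
       [ 7.74404195e-01, -5.03459103e-01,  3.83180211e-01,
        -3.64204271e+02],
       [-7.98205650e-03, -6.13361578e-01, -7.89761902e-01,
         8.31123749e+02],
       [ 0.00000000e+00,  0.00000000e+00,  0.00000000e+00,
         1.00000000e+00]]) 413.86835587354403
scene cap 0.89 [306. 186. 332. 205.]
scene cap 0.88 [305. 230. 330. 253.]
scene cap 0.62 [266. 178. 288. 198.]
scene lens 0.98 [253. 192. 302. 231.]
scene tray 0.9 [313. 128. 385. 186.]
scene iris_ring 0.58 [266. 188. 289. 210.]
scene front_ring 0.54 [274. 196. 286. 201.]
scene front_ring 0.48 [257. 166. 272. 176.]
scene front_ring 0.45 [373. 180. 439. 225.]
top array([[-2.46271632e-02, -9.95691165e-01,  8.94013786e-02,
         4.69759155e+02],
       [-9.99548211e-01,  2.29835128e-02, -1.93683394e-02,
         1.37556310e+01],
       [ 1.72301267e-02, -8.98379753e-02, -9.95807341e-01,
         9.87198178e+02],
       [ 0.00000000e+00,  0.00000000e+00,  0.00000000e+00,
         1.00000000e+00]]) 468.1438121914427
top c
[... 205 characters left out ...]
. 241.]
{'clock': 0.7, 'qpos': array([ 1.33456486e+00,  3.53001040e-01,  1.63337503e+00, -3.09011533e-05,
        1.15520893e+00, -2.36270031e-03]), 'qvel': array([-0.00141458,  0.00128102,  0.00044138,  0.00053377,  0.00230711,
       -0.00037054]), 'joint_efforts': array([-1.34644339e-03, -6.05020308e+01, -3.42388880e+01, -1.04697440e-04,
        1.14091890e-03, -5.91063241e-06]), 'eef_pos': array([144.82926857, 608.00249585, 229.39101837]), 'tcp_rot': array([3.14158507e+00, 2.82889136e-05, 2.90773636e+00]), 'contact_force': array([ 0.04887219, -0.07329513,  0.52377684]), 'wrist_torque': array([ 0.0337688 , -0.00048981, -0.03385196]), 'grasp_force': 0.0, 'opening': 1.0008708889324005} 25.0
```

```bash
cat > h.py <<'E'
from rig import r
import cv2,numpy as np
from scipy.spatial.transform import Rotation as R
def cam(c,s=None):
    i=r.camera_info(c)
    K=np.array([[i["fx"],0,i["cx"]],[0,i["fy"],i["cy"]],[0,0,1.]])
    if "pose" in i: T=np.array(i["pose"])
    else:
        s=s or r.sense(); T=np.eye(4); T[:3,:3]=R.from_euler('xyz',s["tcp_rot"]).as_matrix(); T[:3,3]=s["eef_pos"]; T=T@np.array(i["hand_eye"])
    return K,np.array(i["distortion"]),T
def at_z(px,z,c,s=None):
    K,d,T=cam(c,s)
    p=cv2.undistortPoints(np.array(px,float).reshape(-1,1,2),K,d).reshape(-1,2)
    v=np.c_[p,np.ones(len(p))]@T[:3,:3].T
    return T[:3,3]+v*((z-T[2,3])/v[:,2])[:,None]
def proj(P,c,s=None):
    K,d,T=cam(c,s); M=np.linalg.inv(T)
    rv=cv2.Rodrigues(M[:3,:3])[0]
    return cv2.projectPoints(np.array(P,float).reshape(-1,1,3),rv,M[:3,3],K,d)[0].reshape(-1,2)
E
python3 - <<'E'
from h import *
a=cv2.imread("pics/a1.png");b=cv2.imread("pics/b1.png")
x=cv2.resize(a[110:270,200:440],None,fx=2.5,fy=2.5,interpolation=cv2.INTER_CUBIC)[:,:600]
y=cv2.resize(b[140:300,90:310],None,fx=2.5,fy=2.5,interpolation=cv2.INTER_CUBIC)
h=min(x.shape[0],y.shape[0])
cv2.imwrite("pics/a2.png",cv2.resize(np.vstack([x[:h,:550],y[:h,:550]]),(0,0),fx=.75,fy=.75))
print(at_z([[141,237.5]],9,"top"),at_z([[264.5,224]],110,"top"),at_z([[211.5,210.5]],15,"top"),at_z([[258,168]],15,"top"))
print(at_z([[277,188]],110,"scene"),at_z([[349,157]],9,"scene"))
E
```

```text
[[491.48196976 289.19707165   9.        ]] [[508.93950139  30.37769922 110.        ]] [[543.83584117 141.61821419  15.        ]] [[630.94799743  43.30561528  15.        ]]
[[524.58142729  15.9377354  110.        ]] [[497.73104821 293.45809536   9.        ]]
```

View pics/a2.png

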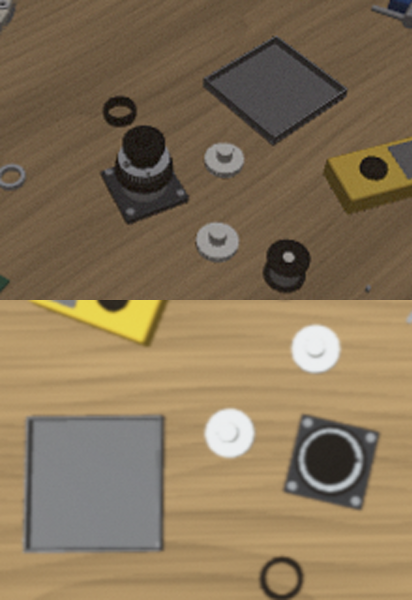

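View pics/b1.png

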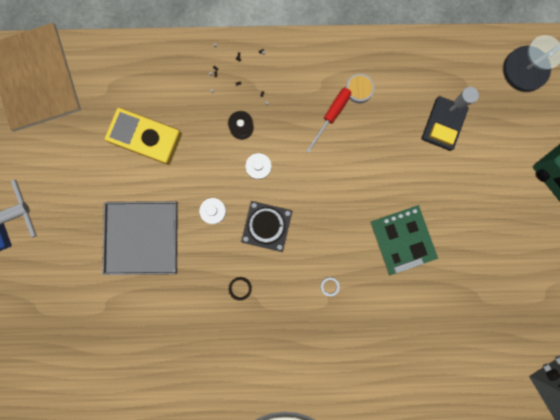

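The white caps at top pixels (258,166) and (212,211) are look-alikes. The black one on the lens nose at (266,226) is the one meant, and the tray is at (141,238). Next I'll compute the move to above the lens.

```bash
cat >> h.py <<'E'
def delta(pos,yaw,s=None):
    "tool-axis shift (m) and z turn (deg) from current measured pose to tool-down pose"
    s=s or r.sense(); A=R.from_euler('xyz',s["tcp_rot"]); B=R.from_euler('xyz',[np.pi,0,yaw])
    return A.inv().apply(np.array(pos)-s["eef_pos"])/1000,(A.inv()*B).as_rotvec(degrees=True)
E
python3 - <<'E'
from h import *
print(at_z([[254,205],[288,213],[280,247],[246,238]],12,"top").mean(0))
print(r.camera_info("wrist")["hand_eye"],r.camera_info("wrist")["fx"])
d=r.cut_out("lens","top");print(d[0]["box"])
print(delta([510,30,330],1.63))
E
```

```text
[509.66525412  27.091227    12.        ]
[[ 1.32570045e-04 -9.49201838e-01 -3.14667846e-01  8.08538303e+01]
 [ 9.99999729e-01  3.53725665e-04 -6.45719113e-04 -6.00256312e-01]
 [ 7.24223862e-04 -3.14667675e-01  9.49201628e-01 -1.44167905e+02]
 [ 0.00000000e+00  0.00000000e+00  0.00000000e+00  1.00000000e+00]] 341.88724660480784
[234.5, 202.2, 291.2, 252.9]
(array([-0.48916736, -0.47766865, -0.10060818]), array([-3.50496492e-04,  9.23546699e-04,  7.32128920e+01]))
```

Call:
carry_out(delta_pos=[[-0.044,-0.043,-0.01],[-0.088,-0.087,-0.01],[-0.133,-0.13,-0.01],[-0.178,-0.174,-0.01],[-0.222,-0.217,-0.01],[-0.266,-0.26,-0.01],[-0.31,-0.303,-0.01],[-0.355,-0.347,-0.01]], rot=[[0,0,7],[0,0,14],[0,0,21],[0,0,28],[0,0,35],[0,0,42],[0,0,49],[0,0,56]])

```text
clock: 1.75
eef_pos: [410.5, 186.9, 239.9]
tcp_rot: [3.14, -0.0, 1.927]
contact_force: [-0.0, 0.5, -0.1]
opening: 0.999
grasp_force: 0.0
```

Run:
```python
from h import *
print(r.sense()["eef_pos"],delta([510,28,230],1.63))
```

```text
[410.48315115 186.89920881 239.85105738] (array([-0.18361493,  0.03791644,  0.00987449]), array([ 0.07594764, -0.02023576, 16.99467369]))
```

Call:
carry_out(delta_pos=[[-0.05,0.01,0.003],[-0.1,0.02,0.005],[-0.15,0.03,0.01],[-0.184,0.038,0.01],[-0.184,0.038,0.01],[-0.184,0.038,0.01]], rot=[[0,0,5],[0,0,10],[0,0,15],[0,0,17],[0,0,17],[0,0,17]])

```text
clock: 2.5
eef_pos: [509.4, 30.0, 229.2]
tcp_rot: [-3.141, -0.0, 1.634]
contact_force: [0.3, -0.1, -1.4]
opening: 0.999
grasp_force: 0.0
```

Run:
```python
from h import *
s=r.sense();w=r.grab_frame("wrist");cv2.imwrite("pics/w1.png",w)
print(s["eef_pos"],s["tcp_rot"])
print(proj([[510,28,0],[510,28,116.5],[510,28,69]],"wrist",s))
for t in("cap","lens","iris_ring","stop"):
    for d in r.recognise(t,"wrist")[:3]: print(t,d["p"],np.round(d["box"],1))
```

```text
[509.37921907  29.99346723 229.24126355] [-3.14098923e+00 -3.14757236e-04  1.63361095e+00]
[[279.25324875 172.74976527]
 [279.42958916 204.69792466]
 [279.34274732 188.96192949]]
cap 0.98 [366.1 145.  422.2 196.6]
cap 0.91 [246.6 166.9 310.2 231. ]
cap 0.85 [294.4  38.5 347.2  96.4]
lens 0.72 [228.2 124.3 330.8 224.6]
iris_ring 0.65 [242.9 156.8 310.1 205.3]
```

View pics/w1.png

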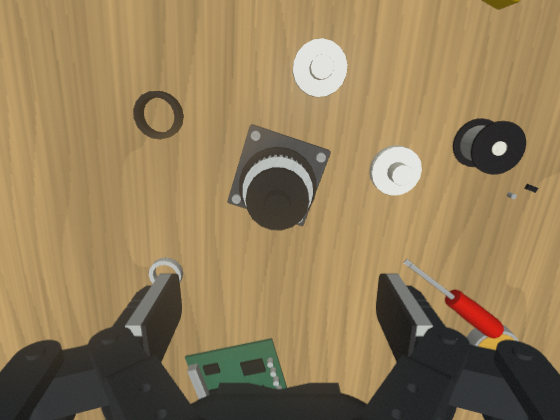

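Run:
```python
from h import *
s=r.sense();w=r.grab_frame("wrist")
g=cv2.GaussianBlur(w,(0,0),1).max(2)
m=r.cut_out("cap","wrist")
for d in m:
    b=d["box"]
    if 240<b[0]<260:
        c,rad=cv2.minEnclosingCircle(np.argwhere(d["mask"])[:,::-1].astype(np.float32)); print(b,c,rad)
sub=(g[140:240,230:330]<45).astype(np.uint8)
n,l,st,ce=cv2.connectedComponentsWithStats(sub); 
for i in range(1,n):
    if st[i,4]>150: print(st[i]+[230,140,0,0,0],ce[i]+[230,140])
for z in(94,98.5): print(at_z([[278.4,198.9]],z,"wrist",s))
# predicted disc outline
t=np.linspace(0,2*np.pi,60)
for z in (86.5,98.5):
    p=proj(np.c_[510+27*np.cos(t),28+27*np.sin(t),0*t+z],"wrist",s); print(p.min(0),p.max(0))
print(r.tips_ahead)
```

```text
[247.4, 168.7, 311.0, 232.8] (276.2568359375, 199.0875701904297) 32.42519760131836
[[509.51716261  26.3179546   94.        ]]
[[509.43175087  27.67451087  98.5       ]]
[248.16490019 164.04238354] [309.99820064 223.505425  ]
[246.95943063 166.87472504] [311.24593662 228.46481071]
25.0
```

Run:
```python
from h import *
print(delta([510,27,150],1.63),delta([510,27,128],1.63))
```

```text
(array([-3.28227536e-03,  8.64227117e-05,  7.95225338e-02]), array([ 0.01558826, -0.00144917,  0.27194666])) (array([-3.28281759e-03,  8.04359510e-05,  1.01522533e-01]), array([ 0.01558826, -0.00144917,  0.27194666]))
```

Call:
carry_out(delta_pos=[[-0.003,0,0.03],[-0.003,0,0.055],[-0.003,0,0.075],[-0.003,0,0.079],[-0.003,0,0.079]], rot=[[0,0,0],[0,0,0],[0,0,0],[0,0,0],[0,0,0]], claw=0.045, grip_force=20)

```text
clock: 3.48
eef_pos: [510.2, 26.9, 150.7]
tcp_rot: [3.142, 0.0, 1.634]
contact_force: [0.5, 0.3, 0.5]
opening: 0.525
grasp_force: 0.0
```

Run:
```python
from h import *
s=r.sense();w=r.grab_frame("wrist");cv2.imwrite("pics/w2.png",w)
print(s["eef_pos"],s["opening"],r.tips_ahead,s["contact_force"])
print(proj([[510,27,98.5],[510,27,116.5]],"wrist",s))
t=np.linspace(0,2*np.pi,60)
for z,q in ((98.5,27),(116.5,11)):
    p=proj(np.c_[510+q*np.cos(t),27+q*np.sin(t),0*t+z],"wrist",s); print(p.min(0),p.max(0))
    cv2.polylines(w,[np.int32(p)],True,(0,255,0) if q>20 else (0,255,255),1)
for d in r.recognise("cap","wrist")[:3]: print(d["p"],d["box"])
v=np.clip(w.astype(float)*1.8+15,0,255).astype(np.uint8)
cv2.imwrite("pics/w2c.png",cv2.resize(v[100:400,120:440],None,fx=2,fy=2))
```

```text
[510.170731    26.86110905 150.70612828] 0.5254083369889129 25.0 [0.45679889 0.27132532 0.47754014]
[[278.48141131 231.15674821]
 [278.472677   243.13795263]]
[234.85761783 189.0203808 ] [322.12914554 270.04347089]
[259.14270057 225.10913223] [297.79787512 260.54104291]
0.91 [297.0, 15.5, 366.8, 93.6]
0.9 [237.7, 187.2, 322.3, 271.6]
0.57 [388.9, 154.4, 456.0, 217.0]
```

View pics/w2c.png

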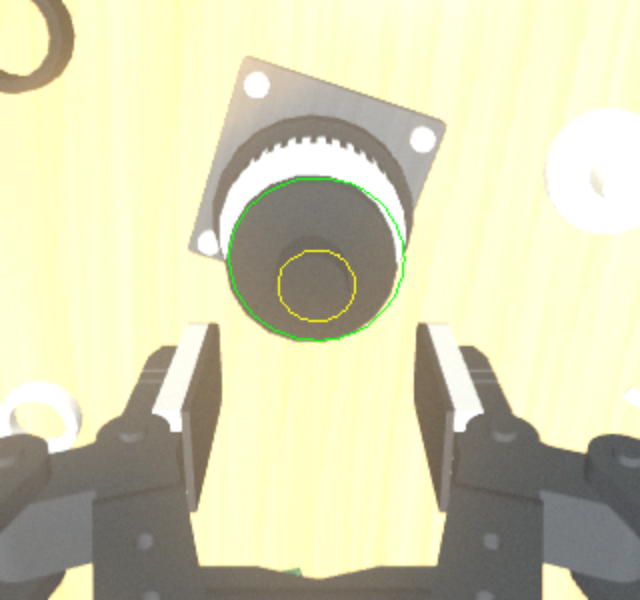

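Call:
carry_out(delta_pos=[[0,-0.001,0.012],[0,-0.001,0.022],[0,-0.001,0.025],[0,-0.001,0.025]], rot=[[0,0,0],[0,0,0],[0,0,0],[0,0,0]])

```text
clock: 4.08
eef_pos: [508.8, 26.6, 125.0]
tcp_rot: [-3.141, -0.0, 1.634]
contact_force: [-0.2, -0.5, 1.3]
opening: 0.524
grasp_force: 0.0
```

Call:
carry_out(delta_pos=[[0,0,0],[0,0,0],[0,0,0],[0,0,0],[0,0,0],[0,0,0]], rot=[[0,0,0],[0,0,0],[0,0,0],[0,0,0],[0,0,0],[0,0,0]], claw=0.012, grip_force=25)

```text
clock: 4.82
eef_pos: [509.0, 26.6, 125.4]
tcp_rot: [3.142, 0.0, 1.634]
contact_force: [0.3, 0.4, -0.2]
opening: 0.142
grasp_force: 0.0
```

Run:
```python
from h import *
s=r.sense();w=r.grab_frame("wrist");a=r.grab_frame("scene")
print(s["eef_pos"],s["opening"],r.tips_ahead,s["contact_force"])
v=np.clip(w.astype(float)*1.6+15,0,255).astype(np.uint8)
x=cv2.resize(v[100:400,130:430],(600,600)); y=cv2.resize(a[140:260,220:340],(600,600),interpolation=cv2.INTER_CUBIC)
cv2.imwrite("pics/w3.png",cv2.resize(np.hstack([x,np.clip(y*1.5,0,255).astype(np.uint8)]),(800,400)))
```

```text
[509.02746763  26.6454216  125.39285776] 0.14201885930691255 25.0 [ 0.27071177  0.36273307 -0.23507831]
```

View pics/w3.png

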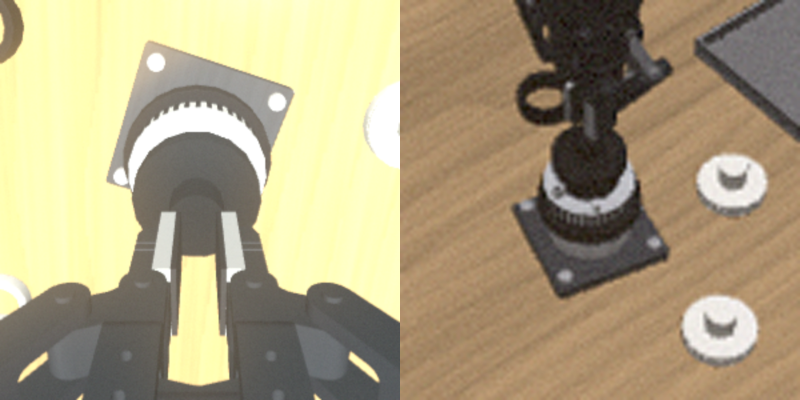

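Run:
```python
from h import *
s=r.sense()
T=cam("wrist",s)
A=R.from_euler('xyz',s["tcp_rot"])
for z in(6,12,18,25):
  for x in(-11,0,11):
    print(z,x,proj([s["eef_pos"]+A.apply([x,6,z])],"wrist",s))
t=np.linspace(0,2*np.pi,60)
for z,q in ((86.5,27),(98.5,27),(116.5,11)):
    p=proj(np.c_[509.5+q*np.cos(t),27+q*np.sin(t),0*t+z],"wrist",s); print(z,p.min(0),p.max(0))
```

```text
6 -11 [[290.74489559 286.71463075]]
6 0 [[291.00408019 267.08894737]]
6 11 [[291.27370627 246.62654489]]
12 -11 [[290.35503758 280.542107  ]]
12 0 [[290.59772221 261.43439118]]
12 11 [[290.84984476 241.54000364]]
18 -11 [[289.98939703 274.75346275]]
18 0 [[290.21711774 256.13857646]]
18 11 [[290.45339766 236.78275138]]
25 -11 [[289.59052435 268.43920042]]
25 0 [[289.8024833  250.36967488]]
25 11 [[290.02210916 231.60774473]]
86.5 [233.2457042  194.99956666] [326.08762477 280.48022165]
98.5 [230.49306069 201.38075293] [328.9735947  291.26179353]
116.5 [257.76667218 243.56154821] [301.87979519 283.14897351]
```

The fingers closed above the grip, so the tips reach less far ahead than I assumed. I'll open, go 8 mm lower and try again while watching the force.

Call:
carry_out(delta_pos=[[0,0.0005,0],[0,0.0005,0],[0,0.0005,0],[0,0.0005,0.002],[0,0.0005,0.004],[0,0.0005,0.006],[0,0.0005,0.008],[0,0.0005,0.008]], rot=[[0,0,0],[0,0,0],[0,0,0],[0,0,0],[0,0,0],[0,0,0],[0,0,0],[0,0,0]], claw=0.04)

```text
clock: 5.92
eef_pos: [509.4, 26.7, 117.2]
tcp_rot: [-3.141, -0.0, 1.634]
contact_force: [0.1, -0.2, -0.5]
opening: 0.468
grasp_force: 0.0
```

Call:
carry_out(delta_pos=[[0,0,0],[0,0,0],[0,0,0],[0,0,0],[0,0,0]], rot=[[0,0,0],[0,0,0],[0,0,0],[0,0,0],[0,0,0]], claw=0.012)

```text
clock: 6.55
eef_pos: [509.6, 26.7, 117.4]
tcp_rot: [3.142, -0.0, 1.634]
contact_force: [0.4, 0.1, 0.7]
opening: 0.14
grasp_force: 0.0
```

Run:
```python
from h import *
s=r.sense();w=r.grab_frame("wrist");a=r.grab_frame("scene")
A=R.from_euler('xyz',s["tcp_rot"])
t=np.linspace(0,2*np.pi,60)
for z,q in ((98.5,27),(116.5,11)):
    p=proj(np.c_[509.5+q*np.cos(t),27+q*np.sin(t),0*t+z],"wrist",s)
    cv2.polylines(w,[np.int32(p)],True,(0,255,0) if q>20 else (0,255,255),1)
for x,y,z in [(0,0,0),(0,0,25),(11,0,25),(-11,0,25)]:
    p=proj([s["eef_pos"]+A.apply([x,y,z])],"wrist",s)[0]; cv2.circle(w,tuple(map(int,p)),1,(0,0,255),-1)
    p=proj([s["eef_pos"]+A.apply([x,y,z])],"scene")[0]; cv2.circle(a,tuple(map(int,p)),0,(0,0,255),-1)
v=np.clip(w.astype(float)*1.5+25,0,255).astype(np.uint8)
x=cv2.resize(v[160:360,180:380],(400,400),interpolation=cv2.INTER_CUBIC); y=cv2.resize(a[150:230,240:320],(400,400),interpolation=cv2.INTER_CUBIC)
cv2.imwrite("pics/w4.png",np.hstack([x,np.clip(y*1.9,0,255).astype(np.uint8)]))
```

```text
(no output)
```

View pics/w4.png

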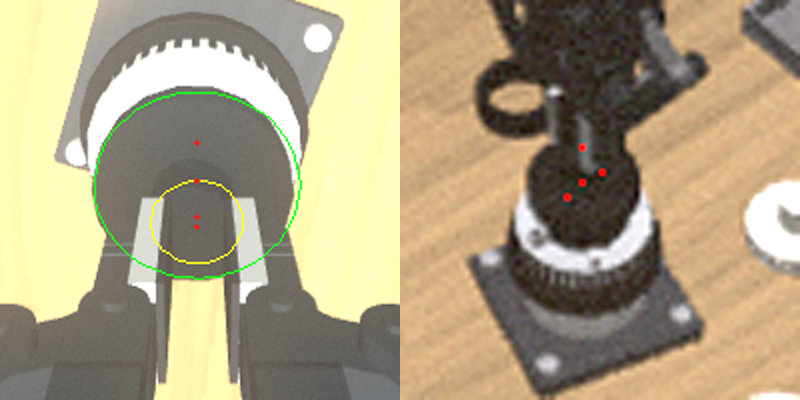

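Both views put the real fingertips roughly level with the reported TCP, about 116–120 mm high and just over the grip. They must be above 116.5 mm, so going 13 mm lower still clears the disc.

Call:
carry_out(delta_pos=[[0,0,0],[0,0,0],[0,0,0],[0,0,0.003],[0,0,0.006],[0,0,0.01],[0,0,0.013],[0,0,0.013]], rot=[[0,0,0],[0,0,0],[0,0,0],[0,0,0],[0,0,0],[0,0,0],[0,0,0],[0,0,0]], claw=0.04)

```text
clock: 7.65
eef_pos: [509.3, 26.7, 104.0]
tcp_rot: [-3.141, -0.0, 1.634]
contact_force: [0.3, -1.3, 0.1]
opening: 0.471
grasp_force: 0.0
```

Call:
carry_out(delta_pos=[[0,0,0],[0,0,0],[0,0,0],[0,0,0],[0,0,0]], rot=[[0,0,0],[0,0,0],[0,0,0],[0,0,0],[0,0,0]], claw=0.012)

```text
clock: 8.28
eef_pos: [509.7, 26.7, 104.6]
tcp_rot: [3.141, 0.0, 1.634]
contact_force: [-1.0, -0.1, 3.5]
opening: 0.241
grasp_force: 24.6
```

Call:
carry_out(delta_pos=[[0,0,-0.004],[0,0,-0.012],[0,0,-0.025],[0,0,-0.04],[0,0,-0.055],[0,0,-0.055]], rot=[[0,0,0],[0,0,0],[0,0,0],[0,0,0],[0,0,0],[0,0,0]])

```text
clock: 9.02
eef_pos: [510.6, 26.7, 161.0]
tcp_rot: [3.139, 0.0, 1.634]
contact_force: [-0.7, 0.1, 0.9]
opening: 0.24
grasp_force: 24.5
```

Run:
```python
from h import *
s=r.sense();print(s["opening"],s["grasp_force"],s["contact_force"])
w=r.grab_frame("top")
for t in("tray","iris_ring","stop"):
  for d in r.cut_out(t,"top")[:1]:
    print(t,d["p"],d["box"],at_z([np.argwhere(d["mask"])[:,::-1].mean(0)],12,"top"))
w=r.grab_frame("wrist")
for t in("cap","lens","iris_ring","stop"):
    for d in r.recognise(t,"wrist")[:3]: print(t,d["p"],np.round(d["box"],1))
print(delta([494,290,160],1.63))
```

```text
0.23993255418720993 24.46329027414322 [-0.68518775  0.05919241  0.88430004]
tray 0.67 [102.7, 200.2, 178.6, 276.0] [[490.7084447  290.79834358  12.        ]]
cap 0.87 [298.4  16.5 368.8  94.6]
cap 0.83 [226.4 208.8 335.  317. ]
cap 0.74 [388.2 153.1 454.4 216.4]
lens 0.87 [217.2 127.7 343.  229.8]
lens 0.74 [170.3 375.8 271.7 417. ]
iris_ring 0.89 [234.3 164.9 323.4 229.4]
(array([ 0.26376655,  0.00125206, -0.00097695]), array([-0.03913818,  0.0010151 ,  0.21344044]))
```

Call:
carry_out(delta_pos=[[0.03,0,0],[0.075,0,0],[0.125,0,0],[0.175,-0.001,0],[0.22,-0.002,0],[0.25,-0.002,0.01],[0.264,-0.002,0.03],[0.264,-0.002,0.06]], rot=[[0,0,0],[0,0,0],[0,0,0],[0,0,0],[0,0,0],[0,0,0],[0,0,0],[0,0,0]])

```text
clock: 10.48
eef_pos: [491.1, 290.8, 98.4]
tcp_rot: [3.141, -0.0, 1.635]
contact_force: [-0.6, -1.1, -0.3]
opening: 0.242
grasp_force: 24.5
```

Call:
carry_out(delta_pos=[[0,0,0.02],[0,0,0.04],[0,0,0.055],[0,0,0.065],[0,0,0.07],[0,0,0.07]], rot=[[0,0,0],[0,0,0],[0,0,0],[0,0,0],[0,0,0],[0,0,0]])

```text
clock: 11.22
eef_pos: [491.0, 290.0, 29.4]
tcp_rot: [3.142, -0.0, 1.634]
contact_force: [-0.5, 1.0, -0.1]
opening: 0.238
grasp_force: 24.5
```

Call:
carry_out(delta_pos=[[0,0,0.002],[0,0,0.004],[0,0,0.005],[0,0,0.006],[0,0,0.006]], rot=[[0,0,0],[0,0,0],[0,0,0],[0,0,0],[0,0,0]])

```text
clock: 11.85
eef_pos: [490.9, 290.0, 23.3]
tcp_rot: [-3.142, 0.0, 1.634]
contact_force: [-0.9, -0.6, -0.5]
opening: 0.237
grasp_force: 24.5
```

Call:
carry_out(delta_pos=[[0,0,0.0007],[0,0,0.0014],[0,0,0.0021],[0,0,0.0021]], rot=[[0,0,0],[0,0,0],[0,0,0],[0,0,0]])

```text
clock: 12.35
eef_pos: [491.0, 290.1, 22.0]
tcp_rot: [3.141, -0.0, 1.634]
contact_force: [-2.6, -1.6, 9.1]
opening: 0.24
grasp_force: 25.3
```

Contact with the tray floor (9 N), so I'll release and rise.

Call:
carry_out(delta_pos=[[0,0,0],[0,0,0],[0,0,0],[0,0,0],[0,0,-0.005],[0,0,-0.02],[0,0,-0.05],[0,0,-0.1]], rot=[[0,0,0],[0,0,0],[0,0,0],[0,0,0],[0,0,0],[0,0,0],[0,0,0],[0,0,0]], claw=0.045)

```text
clock: 13.35
eef_pos: [490.1, 289.5, 122.1]
tcp_rot: [-3.139, 0.001, 1.634]
contact_force: [0.2, 1.0, 0.1]
opening: 0.529
grasp_force: 0.0
```

Run:
```python
from h import *
w=r.grab_frame("top")
for d in r.recognise("cap","top"): print(d["p"],d["box"],at_z([[(d["box"][0]+d["box"][2])/2,(d["box"][1]+d["box"][3])/2]],20,"top"))
print(delta([510,27,165],1.63), r.sense()["qpos"])
```

```text
0.68 [248.6, 155.8, 269.2, 180.1] [[630.18337292  41.27482565  20.        ]]
0.61 [199.4, 196.5, 226.9, 222.8] [[545.13724413 137.5367225   20.        ]]
0.6 [127.7, 224.5, 152.6, 252.5] [[489.23053768 287.83682945  20.        ]]
(array([-0.26518315, -0.00041406, -0.03878232]), array([ 0.46597303, -0.23576831,  0.21370457])) [ 5.30997061e-01  3.87764563e-01  1.83950915e+00 -1.75714139e-05
  9.05204438e-01  4.68074301e-01]
```

Call:
carry_out(delta_pos=[[0,0,-0.04],[-0.04,0,-0.07],[-0.09,0,-0.078],[-0.14,0,-0.078],[-0.19,0,-0.078],[-0.24,0,-0.078],[-0.265,0,-0.078],[-0.265,0,-0.078]], rot=[[0,0,0],[0,0,0],[0,0,0],[0,0,0],[0,0,0],[0,0,0],[0,0,0],[0,0,0]], claw=0.0854)

```text
clock: 14.45
eef_pos: [507.6, 24.2, 199.7]
tcp_rot: [3.141, 0.0, 1.631]
contact_force: [-0.6, 0.3, 0.5]
opening: 1.0
grasp_force: 0.0
```

Run:
```python
from h import *
s=r.sense();w=r.grab_frame("wrist")
np.savez("w5.npz",w=w,e=s["eef_pos"],t=s["tcp_rot"])
for t in("lens","iris_ring","stop","lug_face","front_ring","rear_ring"):
    for d in r.recognise(t,"wrist")[:2]: print(t,d["p"],np.round(d["box"],1))
v=w.copy();L=[509.5,27]
t=np.linspace(0,2*np.pi,80)
for z,q,c in((69,33,(0,255,0)),(94.5,22,(0,255,255)),(52,38,(255,0,0))):
    p=proj(np.c_[L[0]+q*np.cos(t),L[1]+q*np.sin(t),0*t+z],"wrist",s); print(z,p.min(0),p.max(0))
    cv2.polylines(v,[np.int32(p*8)],True,c,1,shift=3)
c=proj([[*L,75]],"wrist",s)[0].astype(int)
f=lambda m:cv2.resize(np.clip(m[c[1]-55:c[1]+55,c[0]-55:c[0]+55]*1.2,0,255).astype(np.uint8),(400,400),interpolation=cv2.INTER_CUBIC)
cv2.imwrite("pics/w5.png",np.hstack([f(w),f(v)])); print(c,s["eef_pos"])
```

```text
lens 0.97 [227.4 120.5 336.7 230.2]
iris_ring 0.89 [241.7 156.4 317.9 222.9]
stop 0.71 [469.9 114.6 551.1 173. ]
lug_face 0.62 [241.  155.3 320.6 230.3]
front_ring 0.81 [248.4 171.2 310.4 229.4]
front_ring 0.6 [236.3 146.9 320.6 199.9]
rear_ring 0.97 [237.4 147.4 320.9 200.6]
69 [241.6031956  153.15851977] [320.73083789 229.41547655]
94.5 [252.60487661 173.50655004] [310.23714113 228.54271069]
52 [237.8985167  144.00179738] [324.14209744 227.54750702]
[281 194] [507.55602697  24.15736708 199.67565093]
```

View pics/w5.png

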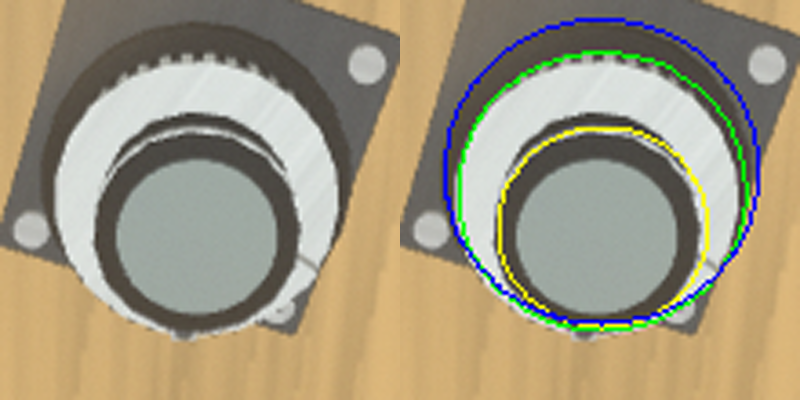

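Cap off. One dark bump shows at crop (183,335) and one line at crop (308,262) on the −y side, which the nose partly hides. I'll shift the camera toward −y and look again at rest.

Call:
carry_out(delta_pos=[[-0.03,0,0],[-0.08,0,0],[-0.115,0,0],[-0.125,0,0],[-0.125,0,0],[-0.125,0,0]], rot=[[0,0,0],[0,0,0],[0,0,0],[0,0,0],[0,0,0],[0,0,0]])

```text
clock: 15.55
eef_pos: [515.4, -98.0, 199.2]
tcp_rot: [-3.141, -0.0, 1.635]
contact_force: [-0.6, 0.3, 0.3]
opening: 0.999
grasp_force: 0.0
```

Run:
```python
from h import *
s=r.sense();w=r.grab_frame("wrist")
np.savez("w6.npz",w=w,e=s["eef_pos"],t=s["tcp_rot"])
for t in("iris_ring","stop","lug_face","front_ring","rear_ring"):
    for d in r.recognise(t,"wrist")[:2]: print(t,d["p"],np.round(d["box"],1))
v=w.copy();L=[509,27]
t=np.linspace(0,2*np.pi,80)
for z,q,c in((69,33,(0,255,0)),(94.5,22,(0,255,255)),(52,38,(255,0,0))):
    p=proj(np.c_[L[0]+q*np.cos(t),L[1]+q*np.sin(t),0*t+z],"wrist",s); print(z,p.min(0),p.max(0))
    cv2.polylines(v,[np.int32(p*8)],True,c,1,shift=3)
c=proj([[*L,75]],"wrist",s)[0].astype(int); y0=max(c[1]-50,0);x0=c[0]-50
f=lambda m:cv2.resize(np.clip(m[y0:y0+100,x0:x0+100]*1.2,0,255).astype(np.uint8),(400,400),interpolation=cv2.INTER_CUBIC)
cv2.imwrite("pics/w6.png",np.hstack([f(w),f(v)])); print(c,x0,y0,s["eef_pos"])
```

```text
iris_ring 0.81 [237.5   5.8 326.8  81.9]
stop 0.37 [429.1 152.9 550.2 256.8]
lug_face 0.77 [232.2   0.4 325.9  82.2]
front_ring 0.88 [246.2   3.1 315.   65.3]
rear_ring 0.84 [2.307e+02 2.000e-01 3.274e+02 8.510e+01]
69 [235.29369971 -23.45704996] [326.79914223  78.20567117]
94.5 [247.48784461 -16.5793733 ] [315.11873556  58.94249452]
52 [231.44955979 -23.72502154] [330.35339511  85.83045417]
[281  27] 231 0 [515.37069045 -98.04447419 199.20709649]
```

View pics/w6.png

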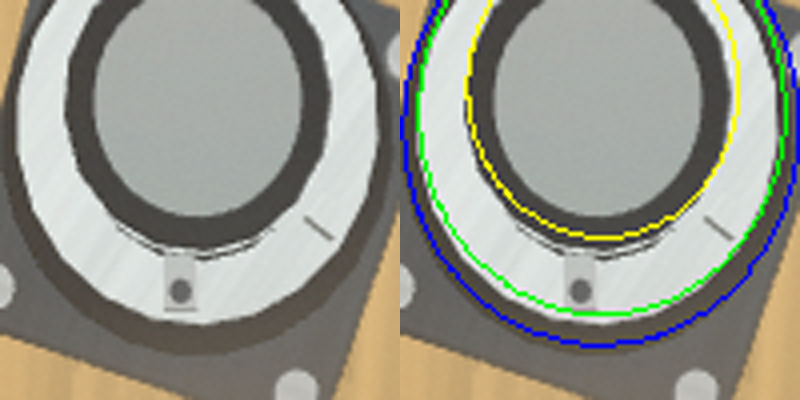

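Run:
```python
from h import *
out=[]
for n,L in(("w5",(508.5,26.4)),("w6",(508.2,25.8))):
    f=np.load(n+".npz"); s={"eef_pos":f["e"],"tcp_rot":f["t"]}
    th=np.deg2rad(np.arange(-180,180,.5)); rr=np.linspace(20,35,60)
    T,Q=np.meshgrid(th,rr)
    P=np.stack([L[0]+Q*np.cos(T),L[1]+Q*np.sin(T),0*Q+72.5],-1).reshape(-1,3)
    p=proj(P,"wrist",s).reshape(60,720,2).astype(np.float32)
    g=cv2.remap(f["w"],p[...,0],p[...,1],cv2.INTER_CUBIC)
    g=cv2.createCLAHE(3,(2,8)).apply(cv2.cvtColor(g,cv2.COLOR_BGR2GRAY))
    out.append(cv2.resize(g,(720,120)))
    w=f["w"].astype(int);
m=np.vstack(out)
for a in range(-180,180,30): cv2.putText(m,str(a),((a+180)*2,10),0,.35,0,1)
f=np.load("w6.npz")["w"]
z=cv2.cvtColor(f[0:90,231:331],cv2.COLOR_BGR2GRAY).astype(float)
z=np.clip((z-150)*2.4,0,255).astype(np.uint8)
z=cv2.resize(z,(360,324),interpolation=cv2.INTER_CUBIC)
f=np.load("w5.npz")["w"]
y=cv2.cvtColor(f[150:240,231:331],cv2.COLOR_BGR2GRAY).astype(float)
y=np.clip((y-150)*2.4,0,255).astype(np.uint8);y=cv2.resize(y,(360,324),interpolation=cv2.INTER_CUBIC)
cv2.imwrite("pics/w7.png",np.vstack([m,np.hstack([y,z])]))
```

```text
(no output)
```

View pics/w7.png

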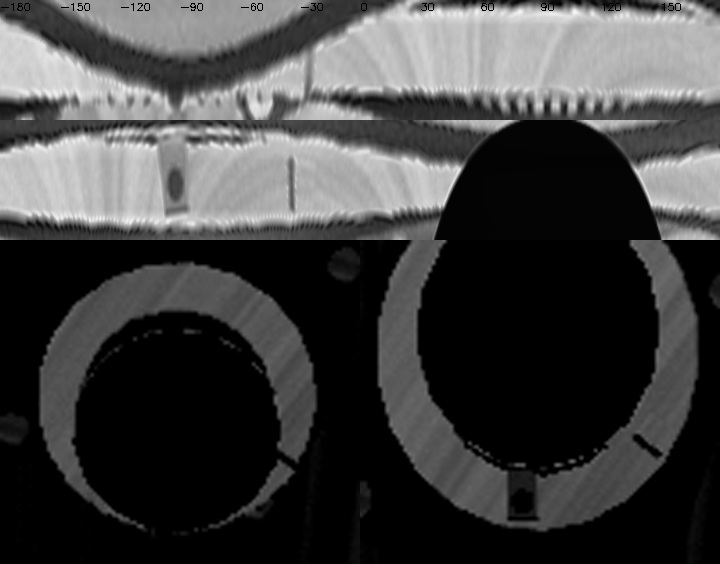

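The block at −97° (r 23–31 mm, 6 mm wide) is the stop. The thin line at −36° (r 24.5–31 mm) is the lug's leading face, so about 55° of clockwise travel is left. Next I'll work out the fingertip height when open from the pictures.

Run:
```python
from h import *
s=r.sense();A=R.from_euler('xyz',s["tcp_rot"])
def tp(x,y,z): return proj([s["eef_pos"]+A.apply([x,y,z])],"wrist",s)[0]
for o,u,v in((85.4,195,275),(45,98,262),(12.1,34,259)):
    print(o)
    for z in(-20,-15,-10,-5,0,5,10,25):
        a=tp(11,-o/2,z);b=tp(11,o/2,z); print("  z",z,"du",round(b[0]-a[0],1),"v",round(a[1],1))
    print("  obs",u,v)
from scipy.optimize import least_squares
q=least_squares(lambda p:[(tp(p[0],42.7,p[1])-tp(p[0],-42.7,p[1]))[0]-195,tp(p[0],42.7,p[1])[1]-275],[11,0]);print(q.x)
q=least_squares(lambda p:[(tp(p[0],22.5,p[1])-tp(p[0],-22.5,p[1]))[0]-98,tp(p[0],22.5,p[1])[1]-262],[11,0]);print(q.x)
```

```text
85.4
  z -20 du 208.8 v 273.4
  z -15 du 202.0 v 267.5
  z -10 du 195.6 v 262.0
  z -5 du 189.6 v 256.9
  z 0 du 183.9 v 252.0
  z 5 du 178.6 v 247.5
  z 10 du 173.5 v 243.2
  z 25 du 160.0 v 231.6
  obs 195 275
45
  z -20 du 110.1 v 273.4
  z -15 du 106.5 v 267.6
  z -10 du 103.1 v 262.1
  z -5 du 99.9 v 256.9
  z 0 du 96.9 v 252.1
  z 5 du 94.1 v 247.5
  z 10 du 91.5 v 243.2
  z 25 du 84.3 v 231.6
  obs 98 262
12.1
  z -20 du 29.6 v 273.4
  z -15 du 28.6 v 267.6
  z -10 du 27.7 v 262.1
  z -5 du 26.9 v 256.9
  z 0 du 26.1 v 252.1
  z 5 du 25.3 v 247.5
  z 10 du 24.6 v 243.2
  z 25 du 22.7 v 231.6
  obs 34 259
[  5.43438236 -11.4025639 ]
[ 7.43617161 -3.012511  ]
```

Run:
```python
from h import *
print(delta([508.7,26.3,110],2.27))
```

```text
(array([0.12516606, 0.00115714, 0.08933627]), array([ 6.56494911e-03,  8.18375548e-04, -3.64148489e+01]))
```

Call:
carry_out(delta_pos=[[0.03,0,0],[0.08,0.001,0],[0.115,0.001,0],[0.125,0.001,0.02],[0.125,0.001,0.05],[0.125,0.001,0.08],[0.125,0.001,0.089],[0.125,0.001,0.089]], rot=[[0,0,-7],[0,0,-15],[0,0,-24],[0,0,-33],[0,0,-36.4],[0,0,-36.4],[0,0,-36.4],[0,0,-36.4]])

```text
clock: 16.85
eef_pos: [508.5, 25.6, 110.3]
tcp_rot: [-3.141, -0.0, 2.269]
contact_force: [-0.8, -1.3, -0.2]
opening: 0.998
grasp_force: 0.0
```

Run:
```python
from h import *
E=[];
for k in range(3):
    s=r.sense();w=r.grab_frame("wrist");E.append(s["eef_pos"])
print(np.array(E),s["tcp_rot"]);print(delta([508.7,26.3,60],2.27))
np.savez("w8.npz",w=w,e=s["eef_pos"],t=s["tcp_rot"])
# fit lens centre: bright ring top face & glass ; try front ring dark annulus / iris bright blob
g=cv2.cvtColor(w,cv2.COLOR_BGR2GRAY).astype(float)
t=np.linspace(0,2*np.pi,180)
best=[]
G=cv2.GaussianBlur(g,(0,0),0.8)
for x in np.arange(504,514,.5):
  for y in np.arange(21,32,.5):
    sc=0
    for z,q,sg in((69,33,1),(94.5,22,-1)):
        i=proj(np.c_[x+(q-1)*np.cos(t),y+(q-1)*np.sin(t),0*t+z],"wrist",s).astype(np.float32)
        o=proj(np.c_[x+(q+1)*np.cos(t),y+(q+1)*np.sin(t),0*t+z],"wrist",s).astype(np.float32)
        f=lambda p:cv2.remap(G.astype(np.float32),p[:,0:1].copy(),p[:,1:2].copy(),cv2.INTER_LINEAR).ravel()
        sc+=np.clip(sg*(f(i)-f(o)),-60,60).mean()
    best.append((sc,x,y))
best.sort(reverse=True);print(best[:5])
m=w.copy();b=best[0]
for z,q in((69,33),(94.5,22)):
    cv2.polylines(m,[np.int32(proj(np.c_[b[1]+q*np.cos(t),b[2]+q*np.sin(t),0*t+z],"wrist",s))],True,(0,255,0),1)
cv2.imwrite("pics/w8.png",m)
```

```text
[[508.53032697  25.63505104 110.26893446]
 [509.0419047   25.6373605  110.89412543]
 [509.35477294  25.62005679 111.25517233]] [3.14046556e+00 8.62943525e-04 2.26881576e+00]
(array([ 0.00105727, -0.00021192,  0.05139421]), array([ 0.08327511,  0.06396511, -0.06305034]))
[(np.float32(97.54678), np.float64(508.0), np.float64(25.5)), (np.float32(97.41879), np.float64(508.0), np.float64(26.0)), (np.float32(97.04592), np.float64(507.5), np.float64(26.0)), (np.float32(95.997955), np.float64(507.5), np.float64(25.5)), (np.float32(89.57419), np.float64(508.5), np.float64(25.5))]
```

Call:
carry_out(delta_pos=[[0.0007,-0.0007,0.015],[0.0007,-0.0007,0.03],[0.0007,-0.0007,0.045],[0.0007,-0.0007,0.053],[0.0007,-0.0007,0.055],[0.0007,-0.0007,0.055]], rot=[[0,0,0],[0,0,0],[0,0,0],[0,0,0],[0,0,0],[0,0,0]])

```text
clock: 17.75
eef_pos: [507.7, 25.7, 55.3]
tcp_rot: [-3.142, -0.0, 2.269]
contact_force: [0.3, -0.2, 0.3]
opening: 0.998
grasp_force: 0.0
```

Run:
```python
from h import *
s=r.sense();w=r.grab_frame("wrist");a=r.grab_frame("scene");print(s["eef_pos"],s["contact_force"])
x=np.clip(w.astype(float)*1.5+20,0,255).astype(np.uint8)[130:410,140:420]
y=np.clip(cv2.resize(a[150:230,240:320],(400,400),interpolation=cv2.INTER_CUBIC)*2.,0,255).astype(np.uint8)
cv2.imwrite("pics/w9.png",np.hstack([cv2.resize(x,(400,400)),y]))
```

```text
[507.70839776  25.71404212  55.26100077] [ 0.25972606 -0.18146263  0.34316302]
```

View pics/w9.png

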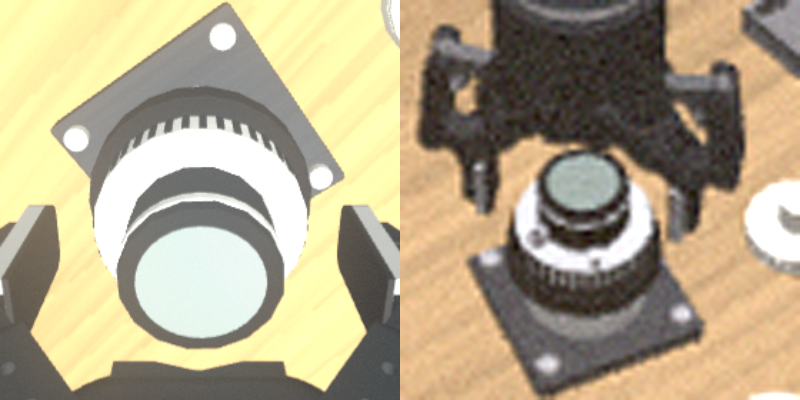

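The fingers straddle the ring, with tips at scene crop (680,238) and (487,210). I'll work out tip and body heights from the scene camera.

Run:
```python
from h import *
s=r.sense();A=R.from_euler('xyz',s["tcp_rot"])
L=[508,25.8]
print("nose top, ring top, base", (proj([[*L,94.5],[*L,69],[*L,0]],"scene")-[240,150])*5)
for z in(-20,-10,0):
  for x in(-11,0,11):
    print(z,x,[((proj([s["eef_pos"]+A.apply([x,y,z])],"scene")[0]-[240,150])*5).round() for y in(-44,44)])
for z in(-90,-70,-50): print("body",z,[((proj([s["eef_pos"]+A.apply([x,y,z])],"scene")[0]-[240,150])*5).round() for x,y in((-42,0),(0,0),(42,0))])
```

```text
nose top, ring top, base [[179.2587649  180.27876931]
 [179.87908759 214.99907238]
 [181.43831727 302.23287602]]
-20 -11 [array([ 84., 211.]), array([267., 237.])]
-20 0 [array([ 89., 193.]), array([271., 219.])]
-20 11 [array([ 94., 176.]), array([275., 201.])]
-10 -11 [array([ 85., 224.]), array([267., 250.])]
-10 0 [array([ 90., 207.]), array([271., 232.])]
-10 11 [array([ 95., 190.]), array([274., 215.])]
0 -11 [array([ 86., 237.]), array([266., 263.])]
0 0 [array([ 91., 220.]), array([270., 245.])]
0 11 [array([ 96., 203.]), array([274., 228.])]
body -90 [array([159., 176.]), array([178., 106.]), array([195.,  40.])]
body -70 [array([160., 205.]), array([178., 136.]), array([195.,  70.])]
body -50 [array([161., 234.]), array([179., 165.]), array([195.,  99.])]
```

Tips stand about 20 mm behind the reported TCP when open and about 15 mm at a 66 mm opening. At TCP z = 45 they grip at 60 mm, within the ring's 56–69 and clear of the rear ring at 52.

Call:
carry_out(delta_pos=[[0,0,0.003],[0,0,0.006],[0,0,0.009],[0,0,0.01],[0,0,0.01]], rot=[[0,0,0],[0,0,0],[0,0,0],[0,0,0],[0,0,0]])

```text
clock: 18.48
eef_pos: [507.5, 25.7, 45.2]
tcp_rot: [-3.141, -0.0, 2.269]
contact_force: [-0.1, -0.8, -0.0]
opening: 0.996
grasp_force: 0.0
```

Call:
carry_out(delta_pos=[[0,0,0],[0,0,0],[0,0,0],[0,0,0],[0,0,0]], rot=[[0,0,0],[0,0,0],[0,0,0],[0,0,0],[0,0,0]], claw=0.061, grip_force=20)

```text
clock: 19.1
eef_pos: [508.2, 26.0, 45.6]
tcp_rot: [3.14, 0.0, 2.269]
contact_force: [1.1, 6.0, 5.0]
opening: 0.765
grasp_force: 21.9
```

```bash
python3 -c "
from h import *
s=r.sense()
for k in('eef_pos','opening','grasp_force','contact_force','wrist_torque','joint_efforts'):print(k,s[k])"
```

```text
eef_pos [508.21321832  26.04468664  45.63702825]
opening 0.7653220083653445
grasp_force 21.92200541496277
contact_force [1.1142213  5.99398499 4.98316194]
wrist_torque [ 1.04244305 -0.33576443 -0.01082443]
joint_efforts [-2.70427421e+00 -5.05168068e+01 -1.91534954e+01 -1.23305306e+00
  5.72287235e-01 -4.62110518e-03]
```

Call:
carry_out(delta_pos=[[0.0003,0.0005,0],[0.0003,0.0005,0],[0.0003,0.0005,0],[0.0003,0.0005,0],[0.0003,0.0005,0],[0.0003,0.0005,0]], rot=[[0,0,2],[0,0,5],[0,0,8],[0,0,10],[0,0,10],[0,0,10]])

```text
clock: 19.85
eef_pos: [508.3, 26.1, 45.6]
tcp_rot: [3.141, 0.001, 2.094]
contact_force: [1.1, 1.3, 4.9]
opening: 0.762
grasp_force: 22.0
```

```bash
cat > st.py <<'E'
from h import *
s=r.sense()
for k in('clock','eef_pos','tcp_rot','opening','grasp_force','contact_force','wrist_torque'):print(k,np.round(s[k],4))
print(s['joint_efforts'][5],np.round(R.from_euler('xyz',s["tcp_rot"]).inv().apply(s['contact_force']),2))
E
python3 st.py
```

```text
clock 19.85
eef_pos [508.2908  26.1279  45.6335]
tcp_rot [3.1408e+00 7.0000e-04 2.0945e+00]
opening 0.7617
grasp_force 21.9626
contact_force [1.1173 1.3327 4.8729]
wrist_torque [ 0.4012 -0.2817 -0.0669]
-0.04224380711093545 [ 0.59  1.64 -4.87]
```

Call:
carry_out(delta_pos=[[0,0,0],[0,0,0],[0,0,0],[0,0,0],[0,0,0],[0,0,0],[0,0,0],[0,0,0]], rot=[[0,0,4],[0,0,8],[0,0,12],[0,0,16],[0,0,20],[0,0,24],[0,0,26],[0,0,26]])

```text
clock: 20.85
eef_pos: [508.4, 26.2, 45.7]
tcp_rot: [3.14, 0.0, 1.64]
contact_force: [0.6, 2.3, 5.8]
opening: 0.767
grasp_force: 21.9
```

```bash
python3 st.py
python3 - <<'E'
from h import *
s=r.sense();w=r.grab_frame("wrist");L=(508,25.8)
th=np.deg2rad(np.arange(-180,180,1.)); rr=np.linspace(26,30,9)
T,Q=np.meshgrid(th,rr)
P=np.stack([L[0]+Q*np.cos(T),L[1]+Q*np.sin(T),0*Q+72.5],-1).reshape(-1,3)
p=proj(P,"wrist",s).reshape(9,360,2).astype(np.float32)
g=cv2.cvtColor(cv2.remap(w,p[...,0],p[...,1],cv2.INTER_LINEAR),cv2.COLOR_BGR2GRAY).mean(0)
print([(int(a),int(v)) for a,v in zip(np.rad2deg(th).round(),g) if -120<a<0][::2])
cv2.imwrite("pics/w10.png",w)
E
```

```text
clock 20.85
eef_pos [508.4197  26.1536  45.6555]
tcp_rot [3.1403e+00 3.0000e-04 1.6403e+00]
opening 0.7673
grasp_force 21.9203
contact_force [0.6067 2.3391 5.8026]
wrist_torque [ 0.3909 -0.4371 -0.0569]
0.1783120259642601 [ 2.29  0.78 -5.8 ]
[(-119, 142), (-117, 142), (-115, 141), (-113, 142), (-111, 142), (-109, 142), (-107, 142), (-105, 142), (-103, 142), (-101, 142), (-99, 142), (-97, 142), (-95, 142), (-93, 141), (-91, 142), (-89, 142), (-87, 142), (-85, 142), (-83, 142), (-81, 142), (-79, 142), (-77, 142), (-75, 142), (-73, 142), (-71, 142), (-69, 142), (-67, 142), (-65, 142), (-63, 142), (-61, 142), (-59, 142), (-57, 142), (-55, 143), (-53, 143), (-51, 142), (-49, 143), (-47, 142), (-45, 142), (-43, 142), (-41, 135), (-39, 117), (-37, 98), (-35, 77), (-33, 59), (-31, 53), (-29, 53), (-27, 52), (-25, 57), (-23, 83), (-21, 110), (-19, 133), (-17, 159), (-15, 176), (-13, 195), (-11, 193), (-9, 188), (-7, 192), (-5, 195), (-3, 197), (-1, 198)]
```

Call:
carry_out(delta_pos=[[0,0,0],[0,0,0],[0,0,0],[0,0,0]], rot=[[0,0,2],[0,0,4],[0,0,6],[0,0,6]])

```text
clock: 21.4
eef_pos: [508.5, 26.1, 45.6]
tcp_rot: [3.14, 0.0, 1.536]
contact_force: [-0.3, 2.1, 5.0]
opening: 0.762
grasp_force: 21.9
```

```bash
python3 st.py
```

```text
clock 21.4
eef_pos [508.4764  26.1463  45.6432]
tcp_rot [3.1402e+00 1.0000e-04 1.5355e+00]
opening 0.7624
grasp_force 21.9215
contact_force [-0.3442  2.0947  4.962 ]
wrist_torque [ 0.3061 -0.4356 -0.0346]
0.17038137651979923 [ 2.08 -0.41 -4.96]
```

Call:
carry_out(delta_pos=[[0,0,0],[0,0,0],[0,0,0],[0,0,0]], rot=[[0,0,1],[0,0,2],[0,0,3],[0,0,3]])

```text
clock: 21.9
eef_pos: [508.5, 26.1, 45.6]
tcp_rot: [3.14, 0.0, 1.483]
contact_force: [0.4, 2.3, 4.3]
opening: 0.759
grasp_force: 21.9
```

```bash
python3 st.py|tail -3
```

```text
contact_force [0.3915 2.3094 4.2549]
wrist_torque [ 0.2468 -0.4935 -0.0365]
0.055167454993352294 [ 2.33  0.19 -4.25]
```

Call:
carry_out(delta_pos=[[0,0,0],[0,0,0],[0,0,0]], rot=[[0,0,0.4],[0,0,0.8],[0,0,0.8]])

```text
clock: 22.28
eef_pos: [508.5, 26.2, 45.7]
tcp_rot: [3.14, 0.0, 1.47]
contact_force: [1.8, 2.1, 5.2]
opening: 0.763
grasp_force: 21.9
```

```bash
python3 st.py|tail -3
```

```text
contact_force [1.8254 2.139  5.1934]
wrist_torque [ 0.259  -0.4998 -0.0991]
-0.01474927004892379 [ 2.31  1.61 -5.19]
```

Call:
carry_out(delta_pos=[[0,0,0],[0,0,0]], rot=[[0,0,0.4],[0,0,0.4]])

```text
clock: 22.52
eef_pos: [508.5, 26.1, 45.6]
tcp_rot: [3.14, 0.0, 1.463]
contact_force: [0.7, 1.7, 4.3]
opening: 0.76
grasp_force: 21.9
```

```bash
python3 st.py|tail -3
```

```text
contact_force [0.6885 1.7374 4.3046]
wrist_torque [ 0.3323 -0.4621 -0.0393]
-0.01580839161761105 [ 1.8  0.5 -4.3]
```

Call:
carry_out(delta_pos=[[0,0,0],[0,0,0],[0,0,0]], rot=[[0,0,0.4],[0,0,0.8],[0,0,0.8]])

```text
clock: 22.9
eef_pos: [508.5, 26.1, 45.6]
tcp_rot: [3.14, 0.0, 1.449]
contact_force: [0.6, 1.6, 5.5]
opening: 0.76
grasp_force: 21.9
```

```bash
python3 st.py|tail -2
```

```text
wrist_torque [ 0.2573 -0.5025 -0.051 ]
-0.014741176273673773 [ 1.7   0.4  -5.48]
```

Call:
carry_out(delta_pos=[[0,0,0],[0,0,0],[0,0,0]], rot=[[0,0,0.4],[0,0,0.8],[0,0,0.8]])

```text
clock: 23.28
eef_pos: [508.5, 26.1, 45.6]
tcp_rot: [3.14, 0.0, 1.435]
contact_force: [0.9, 1.7, 5.4]
opening: 0.764
grasp_force: 21.9
```

```bash
python3 st.py|tail -2
```

```text
wrist_torque [ 0.2883 -0.4628 -0.1067]
-0.014810450957156718 [ 1.79  0.66 -5.42]
```

Call:
carry_out(delta_pos=[[0,0,0],[0,0,0]], rot=[[0,0,0.4],[0,0,0.4]])

```text
clock: 23.52
eef_pos: [508.5, 26.1, 45.6]
tcp_rot: [3.14, -0.0, 1.428]
contact_force: [1.0, 1.9, 4.5]
opening: 0.761
grasp_force: 21.9
```

```bash
python3 st.py|tail -2
```

```text
wrist_torque [ 0.2237 -0.4326 -0.0571]
-0.01578113646246493 [ 1.97  0.7  -4.53]
```

Call:
carry_out(delta_pos=[[0,0,0],[0,0,0],[0,0,0]], rot=[[0,0,0.4],[0,0,0.8],[0,0,0.8]])

```text
clock: 23.9
eef_pos: [508.5, 26.1, 45.6]
tcp_rot: [3.14, 0.0, 1.414]
contact_force: [0.7, 2.9, 5.5]
opening: 0.764
grasp_force: 21.9
```

```bash
python3 st.py|tail -2
```

```text
wrist_torque [ 0.2772 -0.496  -0.0813]
-0.01479721802752465 [ 2.97  0.28 -5.48]
```

Call:
carry_out(delta_pos=[[0,0,0],[0,0,0],[0,0,0]], rot=[[0,0,0.4],[0,0,0.8],[0,0,0.8]])

```text
clock: 24.28
eef_pos: [508.5, 26.1, 45.6]
tcp_rot: [3.14, -0.0, 1.4]
contact_force: [1.4, 2.8, 5.0]
opening: 0.761
grasp_force: 21.9
```

```bash
python3 st.py|tail -2
```

```text
wrist_torque [ 0.2818 -0.4984 -0.0725]
-0.014796271570958197 [ 2.97  0.87 -4.99]
```

Call:
carry_out(delta_pos=[[0,0,0],[0,0,0],[0,0,0]], rot=[[0,0,0.4],[0,0,0.8],[0,0,0.8]])

```text
clock: 24.65
eef_pos: [508.5, 26.1, 45.6]
tcp_rot: [3.14, -0.0, 1.386]
contact_force: [1.4, 1.9, 4.9]
opening: 0.765
grasp_force: 21.9
```

```bash
python3 st.py|tail -2
```

```text
wrist_torque [ 0.3294 -0.4828 -0.0205]
-0.014680447638966143 [ 2.09  1.06 -4.92]
```

Call:
carry_out(delta_pos=[[0,0,0],[0,0,0],[0,0,0]], rot=[[0,0,0.4],[0,0,0.8],[0,0,0.8]])

```text
clock: 25.02
eef_pos: [508.5, 26.1, 45.6]
tcp_rot: [3.14, -0.0, 1.372]
contact_force: [1.0, 2.2, 4.7]
opening: 0.766
grasp_force: 21.9
```

```bash
python3 st.py|tail -2
```

```text
wrist_torque [ 0.268  -0.4243 -0.0747]
-0.010989489674102515 [ 2.37  0.58 -4.75]
```

Call:
carry_out(delta_pos=[[0,0,0],[0,0,0],[0,0,0]], rot=[[0,0,0.5],[0,0,0.9],[0,0,0.9]])

```text
clock: 25.4
eef_pos: [508.5, 26.1, 45.6]
tcp_rot: [3.14, -0.0, 1.356]
contact_force: [0.4, 2.9, 5.0]
opening: 0.757
grasp_force: 21.9
```

```bash
python3 st.py|tail -2
```

```text
wrist_torque [ 0.2422 -0.4926 -0.0259]
-0.014399252249859273 [ 2.9  -0.17 -5.03]
```

Call:
carry_out(delta_pos=[[0,0,0],[0,0,0],[0,0,0]], rot=[[0,0,0.5],[0,0,0.9],[0,0,0.9]])

```text
clock: 25.78
eef_pos: [508.5, 26.1, 45.6]
tcp_rot: [3.14, -0.0, 1.341]
contact_force: [1.3, 2.9, 5.5]
opening: 0.758
grasp_force: 21.9
```

```bash
python3 st.py|tail -2
```

```text
wrist_torque [ 0.2214 -0.5073 -0.0108]
0.03756941528990865 [ 3.18  0.65 -5.53]
```

Call:
carry_out(delta_pos=[[0,0,0],[0,0,0],[0,0,0]], rot=[[0,0,0.4],[0,0,0.7],[0,0,0.7]])

```text
clock: 26.15
eef_pos: [508.6, 26.1, 45.7]
tcp_rot: [3.14, -0.0, 1.329]
contact_force: [1.6, 1.7, 4.6]
opening: 0.765
grasp_force: 21.9
```

```bash
python3 st.py|tail -2
```

```text
wrist_torque [ 0.2763 -0.4873  0.3243]
0.33457690849900246 [ 2.07  1.18 -4.62]
```

Solid contact at 0.32 N m. I'll ease back slightly and hold before releasing.

Call:
carry_out(delta_pos=[[0,0,0],[0,0,0],[0,0,0]], rot=[[0,0,-0.2],[0,0,-0.2],[0,0,-0.2]])

```text
clock: 26.52
eef_pos: [508.5, 26.1, 45.6]
tcp_rot: [3.14, -0.0, 1.332]
contact_force: [2.2, 1.9, 5.1]
opening: 0.761
grasp_force: 21.9
```

```bash
python3 st.py|tail -2
```

```text
wrist_torque [ 0.2627 -0.5355  0.2854]
0.2710892725735903 [ 2.33  1.69 -5.06]
```

Call:
carry_out(delta_pos=[[0,0,0],[0,0,0],[0,0,0],[0,0,0],[0,0,-0.01],[0,0,-0.03],[0,0,-0.06],[0,0,-0.1]], rot=[[0,0,0],[0,0,0],[0,0,0],[0,0,0],[0,0,0],[0,0,0],[0,0,0],[0,0,0]], claw=0.0854)

```text
clock: 27.52
eef_pos: [507.2, 26.2, 146.3]
tcp_rot: [-3.14, 0.0, 1.332]
contact_force: [0.6, -0.6, 0.5]
opening: 1.001
grasp_force: 0.0
```

Call:
carry_out(delta_pos=[[-0.04,0,-0.02],[-0.09,0,-0.05],[-0.12,0,-0.055],[-0.125,0,-0.055],[-0.125,0,-0.055],[-0.125,0,-0.055]], rot=[[0,0,0],[0,0,0],[0,0,0],[0,0,0],[0,0,0],[0,0,0]])

```text
clock: 28.28
eef_pos: [478.2, -94.3, 199.9]
tcp_rot: [-3.141, -0.0, 1.333]
contact_force: [0.2, 0.2, 0.4]
opening: 1.001
grasp_force: 0.0
```

```bash
python3 st.py
python3 - <<'E'
from h import *
s=r.sense();w=r.grab_frame("wrist");L=(508.2,25.8)
th=np.deg2rad(np.arange(-120,-20,2.)); rr=np.linspace(25.5,30,10)
T,Q=np.meshgrid(th,rr)
P=np.stack([L[0]+Q*np.cos(T),L[1]+Q*np.sin(T),0*Q+72.5],-1).reshape(-1,3)
p=proj(P,"wrist",s).reshape(10,-1,2).astype(np.float32)
g=cv2.cvtColor(cv2.remap(w,p[...,0],p[...,1],cv2.INTER_LINEAR),cv2.COLOR_BGR2GRAY).mean(0)
print([(int(a),int(v)) for a,v in zip(np.rad2deg(th).round(),g)])
cv2.imwrite("pics/w11.png",w)
r.grab_frame("top")
for d in r.recognise("cap","top"): print(d["p"],d["box"])
E
```

```text
clock 28.275
eef_pos [478.1612 -94.2621 199.923 ]
tcp_rot [-3.1408e+00 -2.0000e-04  1.3325e+00]
opening 1.0013
grasp_force 0.0
contact_force [0.2162 0.1807 0.3595]
wrist_torque [ 0.0136  0.0044 -0.0308]
0.005805498221889138 [ 0.23  0.17 -0.36]
[(-120, 182), (-118, 182), (-116, 181), (-114, 181), (-112, 181), (-110, 181), (-108, 180), (-106, 180), (-104, 180), (-102, 180), (-100, 171), (-98, 156), (-96, 134), (-94, 106), (-92, 100), (-90, 110), (-88, 142), (-86, 171), (-84, 183), (-82, 182), (-80, 183), (-78, 183), (-76, 183), (-74, 181), (-72, 181), (-70, 181), (-68, 182), (-66, 182), (-64, 181), (-62, 182), (-60, 181), (-58, 182), (-56, 182), (-54, 183), (-52, 183), (-50, 184), (-48, 185), (-46, 186), (-44, 186), (-42, 187), (-40, 186), (-38, 186), (-36, 185), (-34, 185), (-32, 186), (-30, 188), (-28, 190), (-26, 191), (-24, 192), (-22, 192)]
0.93 [126.4, 224.0, 154.2, 251.6]
0.88 [247.8, 152.3, 270.3, 179.9]
0.76 [197.9, 198.7, 225.5, 222.8]
```

The dark line at −36° is gone and the lug now sits at the stop. The cap is in the tray and nothing is touched, so I'm handing in.

```bash
python3 -c "
from rig import r
print(r.sign_off())"
```

```text
the job is handed in; nothing more can be done
None
```

I set the dust cap down near the middle of the tray. I then turned the iris ring clockwise about 54° until it came up solid against the stop, at roughly 0.3 N m or about 10 N at the lug. I let go, backed the arm clear and handed the job in at about 28 s of the 70 s allowed; no verdict came back.

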